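Feel along a cam profile with a ball stylus

TASK

Check the edge of the steel cam in its fixture for burrs: take the ball-ended stylus from its stand, put its ball in the corner between the cam's front edge and the tall stop, and run it once along the whole curved edge, over the lobe, to the corner at the low stop. Keep the stylus upright and its ball below the cam's top, clear of the base plate and touching the edge all the way, with a light, even press of a few newtons (never over 15). Then set the stylus back in its stand and let go, leaving everything else where it lies.

Things in the scene. Friction and masses are not known exactly. Their poses are not given: they have to be found in the camera images.
- stylus: Rigid stylus upright in the stand, 113 mm long, about 0.12 kg. Up from its lowest point: ball 12 mm across, shaft 9 mm across, collar 28 mm across at 46 to 51 mm, square black handle 16 x 16 mm at 51 to 109 mm, small button. Origin: lowest point of the ball; z up the handle, x and y square to its flats. Grip two flats some 76 mm above the origin, firmly (80 N or more), or it turns in the fingers.
- stylus_ball (a point): Centre of the stylus's ball, 6 mm above the stylus's origin; the ball's radius is 6 mm.
- stand: Fixed aluminium block 56 x 56 x 48 mm with an upright hole 20 mm wide through its middle. The stylus hangs in it with the collar resting on the block's top, the ball 2 mm above the bench. Origin: centre of its underside, on the hole's axis; z up. (The mesh gate and green pallet seen between cart and bench are only picture: they do not bar the arm.)
- cam_fixture: Fixed aluminium base plate 145 x 233 x 6 mm with a tall stop at its +y end (robot's left), a low one at -y and between them a steel cam 22 mm thick (its top 28 mm above the bench). Origin: on the bench, midway between the stops; x to the back, y to the tall stop, z up. The cam is clamped in slots, up to 8 mm fore or aft and 0.08 rad turned: this pose is the base's, not the cam's.
- tall_stop (a point): On the inner face (facing -y) of the tall stop, at its top, 46 mm above the bench; the stop is a steel bar along x, 14 mm thick, round-nosed, reaching 48 mm in front of this point and 25 mm behind it. Cam clamped straight: a ball in the corner of stop and edge has its centre 6 mm from here along the base's -y.
- low_stop (a point): The same on the inner face (facing +y) of the low, square-nosed stop, 28 mm above the bench; 183 mm from tall_stop. A ball in this corner has its centre 6 mm from here along the base's +y (and within some 15 mm along x). The cam's edge, facing -x: 25 mm straight, hollow, lobe some 26 mm proud, hollow, straight; smooth, radii 40 mm and up, slopes to 45 degrees; the exact line must be felt.
- tape_roll: Bystander: flat roll of blue tape 104 mm across, 25 mm high, in front of the work.
- elbow: Bystander: grey pipe elbow 64 x 64 x 33 mm.
- spanner: Bystander: small spanner 167 mm long, 5 mm high.
- cold_chisel: Bystander: cold chisel 173 mm long, 20 mm high.
- tee: Bystander: grey pipe tee 96 x 68 x 39 mm.

How it is judged:
By the outcome, as a careful person would: the job done as asked, in the order asked, and still so for the second after the job is handed in, with the robot touching nothing.
It also fails if it takes over 72 s, if anything falls off the work surface, if the arm or the gripper's body presses on something with over 40 N, if the wrist force passes 120 N, or if a joint passes its speed limit or range.

ROBOT

A 6-joint arm with a two-finger parallel gripper is mounted at the origin on a cart in front of the work surface, level with it; the furniture and walls round the work are solid. World frame = base frame: x ahead of the robot, y to its left, z up, the work surface at z = 0. Lengths are in mm, angles in rad, forces in N, time in s.
With the tool pointing down it reaches from about 400 to 925 mm from the base axis. Payload 12.5 kg.
Tool frame: the origin (TCP) lies midway between the tips of the shut fingers; the grasp point (between the pads) lies 19 mm behind it (env.pinch_z is the z of the grasp point in the tool frame, in mm); z points along the fingers, y is the line along which they close (so a half turn about z gives the same grasp; the last joint's range is limited). The gripper opens to 95 mm and grips with 3 to 60 N. Pads are 20 mm wide; open, the fingers measure 119 mm over their backs; the gripper's body (75 mm by 180 mm) begins 59 mm behind the grasp point.
Start: joints at [0.999, 0.491, 1.559, -0, 1.092, -0.106], TCP at [280.698, 558.44, 214.661] pointing down, gripper open.
Joint ranges: [-3.1, 3.1], [-0.84, 2.19], [0.05, 2.79], [-1.13, 4.28], [0.06, 2.93], [-2.69, 2.69]. Speed limits (rad/s): [2.22, 2.22, 2.79, 3.14, 3.14, 3.14].

INTERFACE

Orientations are given as [roll, pitch, yaw] about the fixed x, y, z axes, in that order (R = Rz(yaw) Ry(pitch) Rx(roll)).
In Python, from cell import env, eyes gives the robot as it stands.
- The arm moves only by the shell command python3 -m inch 'ROWS'. ROWS is JSON, a list of rows, each a list of 3 entries, a list of its own where there are three numbers: the shift along the tool's x, y, z in units of 60 mm (1.0 is 60 mm), then the turn about the tool's z in units of 5 degrees (1.0 is 5 degrees), then the closure, from -1 (fully open) to 1 (shut). In form: [[[tx, ty, tz], turn, claw], ...]. A call has exactly 10 rows; each row shifts and turns the commanded pose from where the row before left it, along the tool's axes as they then stand; what a row does not reach is not made up. A row lasts 1/8 s, in which the tool goes at most 62.5 mm and 10.7 degrees, less where a joint would pass 70% of its speed; a pose out of reach is approached as far as the arm can. A call is refused whole if a number of a shift passes 1 or a number of a turn 1, either way. A call with a gripper value outside its range is refused whole. The fingers move at their own pace and stop on an object; the grip force is fixed at half the most. Time passes only in rows, so rows that do not move let the fingers close, or fill a call up. It gives the time, the measured TCP pose, the force, the opening and the grip force at its end, in the units of the state.
- env.state(): the state, without advancing time (a new reading comes with each control period).
- eyes.read_camera(name): name is "scene" or "top"; returns a dict with "pixels" (480x640x3 uint8, red, green, blue), "fx", "fy", "cx", "cy" (pixels), "extrinsics" (4x4, takes a point from world to camera coordinates). Camera axes: x right, y down, z forward; pixel columns grow to the right and rows downward; lengths in mm; the calibration is good to about 2 mm. A picture is of the moment at which its call begins. There is no depth.
- env.job_done(): hands the job in; it is judged then, once.
Trained networks look in a picture, given as the dict that the camera call returned (one of the last four; its "shot" number tells which), for a name from the list of things; names that differ only in an ending like _2 or _b are one class to them, and where a whole thing is asked for, a point or a joint stands for the part that bears it (a point fixed in the world has none). Each returns a list of dicts, best first, with "score" (0 to 1); they miss things now and then, are a little off and sometimes report something else, mostly with a low value. They report only what shows in the picture. A call takes as long as a camera call.
- eyes.boxes_of(name, picture): "centre" ([row, column] in pixels, amid what is visible of it).
- eyes.cut_out(name, picture): "mask" (480x640 bool, what is visible of it) and "centre" ([row, column] in pixels, amid what is visible of it).
- eyes.spot_point(name, picture): "centre" ([row, column] in pixels: a listed point, or the origin of a listed thing).
The state is a dict: "t": time; "joints": joint angles; "qvel": joint speeds; "tau": joint torques, N m; "eef_pos": TCP position; "tcp_rot": TCP orientation; "ft_force": force on the tool from outside, world axes, zero at the start; "moment": the same for the moment, N m; "opening": opening from 0.0 (shut) to 1.0 (fully open); "grip_force": force on a finger pad.
Only numpy, scipy, OpenCV 4.12 (cv2) and the standard library are available. Lean on these libraries where they do the work, as an engineer would, in place of code of your own. Each camera call takes 0.05 s, during which the arm holds its last target. There are 200 camera calls.

## Working session

There is one attempt and no reset: what is moved stays moved. The work goes in short steps, Python scripts to look and compute and a shell command to move; the robot and the scene stay as the last step left them, time stands still between calls to the robot, and variables do not carry over. Pictures are saved under pics/ and viewed, at most 10 in all, crops included, and the job is handed in when it is done.

```bash
ls; mkdir -p pics; cat > h.py <<'E'
import numpy as np, cv2
from cell import env, eyes
def ray(p,rc):
    E=np.array(p["extrinsics"]);R=E[:3,:3];t=E[:3,3]
    d=R.T@np.array([(rc[1]-p["cx"])/p["fx"],(rc[0]-p["cy"])/p["fy"],1.]);return -R.T@t,d/np.linalg.norm(d)
def tri(rs):
    A=sum(np.eye(3)-np.outer(d,d) for c,d in rs);b=sum((np.eye(3)-np.outer(d,d))@c for c,d in rs)
    x=np.linalg.solve(A,b);return x,[np.linalg.norm(np.cross(x-c,d)) for c,d in rs]
def onz(p,rc,z):
    c,d=ray(p,rc);return c+d*(z-c[2])/d[2]
def proj(p,x):
    E=np.array(p["extrinsics"]);q=E[:3,:3]@np.array(x)+E[:3,3];return p["fy"]*q[1]/q[2]+p["cy"],p["fx"]*q[0]/q[2]+p["cx"]
E
python3 - <<'E'
from h import *
s=eyes.read_camera("scene");t=eyes.read_camera("top")
cv2.imwrite("pics/s.png",s["pixels"][:,:,::-1]);cv2.imwrite("pics/t.png",t["pixels"][:,:,::-1])
for n in "stylus stylus_ball stand cam_fixture tall_stop low_stop tape_roll elbow spanner cold_chisel tee".split():
    o=[]
    for p in(s,t):
        r=eyes.spot_point(n,p);o.append(r[0] if r else None)
    print(n,[(np.round(x["centre"],1).tolist(),round(x["score"],2)) if x else None for x in o],end=' ')
    if all(o): x,e=tri([ray(p,k["centre"]) for p,k in zip((s,t),o)]);print(x.round(1),np.round(e,1))
    else:print()
st=env.state();print({k:np.round(v,3).tolist() for k,v in st.items()},env.pinch_z)
print(ray(s,(240,320))[0],ray(t,(240,320))[0])
E
```

```text
pics
stylus [([303.7, 380.7], 0.97), ([266.7, 371.3], 0.41)] [ 431.1 -394.2   -6. ] [1.6 1.6]
stylus_ball [([305.0, 379.0], 0.44), None] 
stand [([302.5, 382.7], 0.85), ([273.3, 371.0], 0.87)] [ 417.5 -396.8   12.7] [5.3 5.3]
cam_fixture [([194.9, 303.5], 0.92), ([210.7, 253.2], 0.58)] [ 574.3 -115.4   -3.2] [1.3 1.3]
tall_stop [([152.9, 275.8], 0.57), ([194.5, 211.3], 0.66)] [603.8 -21.7  46.2] [0.4 0.4]
low_stop [([215.0, 295.2], 0.7), ([238.6, 272.4], 0.63)] [ 498.2 -159.6   22.2] [2.9 2.9]
tape_roll [([312.0, 273.7], 0.84), ([317.3, 315.7], 0.68)] [ 312.5 -258.    -6.9] [3.1 3.1]
elbow [([241.7, 414.8], 0.89), ([199.0, 358.3], 0.97)] [ 598.2 -368.5   -9.3] [1.5 1.5]
spanner [([282.5, 442.7], 0.66), ([228.0, 395.6], 0.75)] [ 524.4 -458.1    4. ] [2.2 2.2]
cold_chisel [([271.0, 496.0], 0.83), ([192.7, 425.9], 0.91)] [ 605.9 -528.7    6.6] [4.4 4.4]
tee [([360.5, 410.4], 0.87), ([296.4, 417.8], 0.55)] [ 354.6 -496.1   13.2] [5.2 5.2]
{'t': 1.2, 'joints': [0.999, 0.491, 1.559, -0.0, 1.092, -0.106], 'qvel': [0.0, -0.0, 0.001, 0.0, 0.001, 0.001], 'tau': [0.004, -61.248, -25.843, 0.069, 0.045, 0.0], 'eef_pos': [280.695, 558.419, 214.663], 'tcp_rot': [3.142, 0.0, 2.676], 'ft_force': [-0.026, 0.843, 0.042], 'moment': [-0.009, 0.002, -0.06], 'grip_force': 0.0, 'opening': 1.001} -18.8
[ -70.77514502 -634.88838557  710.5247027 ] [ 263.16206446 -250.57854863 1463.6068962 ]
```

View pics/s.png

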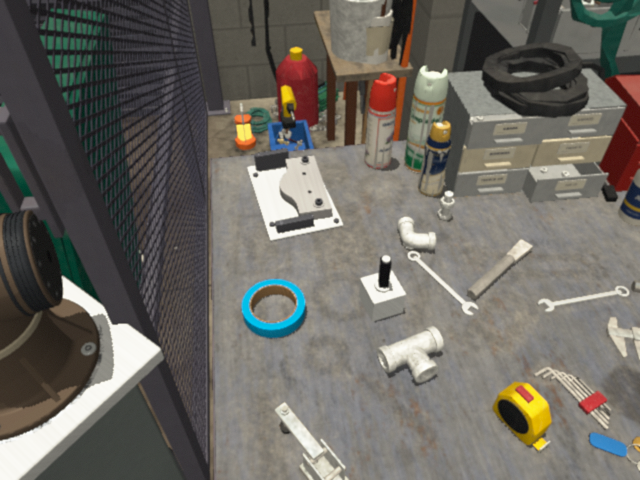

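View pics/t.png

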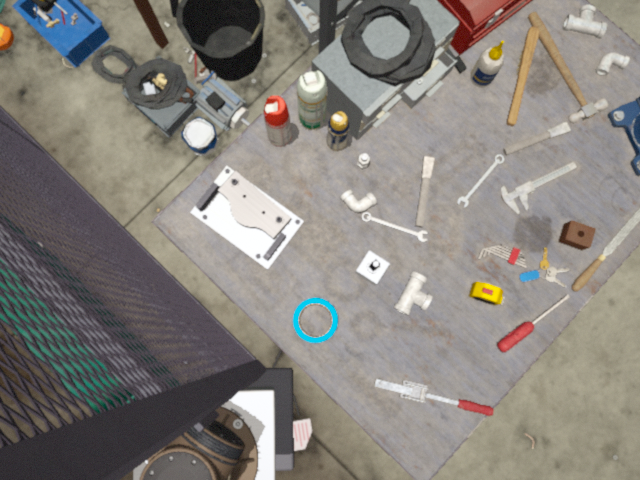

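The scene view shows the fixture at about (row 195, col 295) with the lobe facing left, and the stylus in its stand at (290, 383). The top view has the fixture at (215, 245) and the stand at (266, 372). I'll enlarge both.

```bash
python3 - <<'E'
import cv2,numpy as np
s=cv2.imread("pics/s.png");t=cv2.imread("pics/t.png")
f=lambda i,r,c,h,w:cv2.resize(i[r:r+h,c:c+w],(400,300),interpolation=cv2.INTER_CUBIC)
cv2.imwrite("pics/c.png",np.vstack([np.hstack([f(s,144,237,96,128),f(t,162,182,105,140)]),np.hstack([f(s,248,342,75,100),f(t,242,342,48,64)])]))
E
```

```text
(no output)
```

View pics/c.png

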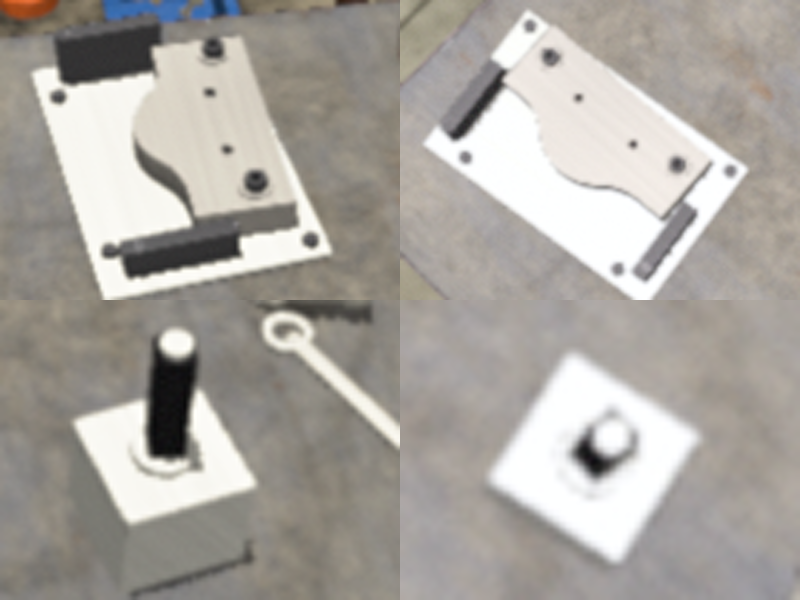

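The crops show the plate corners, the stops (tall one upper left), the lobed cam, the square stand top and the stylus button clearly. Next I'll fit the poses.

```bash
cat > fit.py <<'E'
from h import *
from scipy.optimize import least_squares
s=eyes.read_camera("scene");t=eyes.read_camera("top")
A=lambda x,y:(s,(144+y/3.125-.35,237+x/3.125-.35))
B=lambda x,y:(t,(162+y/2.857-.35,182+(x-400)/2.857-.35))
C=lambda x,y:(s,(248+(y-300)/4-.4,342+x/4-.4))
D=lambda x,y:(t,(242+(y-300)/6.25-.4,342+(x-400)/6.25-.4))
def fit(obs,x0):
    def r(q):
        c,n=np.cos(q[2]),np.sin(q[2]);o=[]
        for (p,rc),l in obs:
            w=[q[0]+c*l[0]-n*l[1],q[1]+n*l[0]+c*l[1],l[2]];o+=list(np.array(proj(p,w))-rc)
        return np.array(o)
    f=least_squares(r,x0,loss='soft_l1');return f.x,r(f.x)
X,Y=72.5,116.5
q,r=fit([(A(35,72),(-X,Y,6)),(A(330,252),(X,-Y,6)),(A(105,298),(-X,-Y,6)),(B(528,10),(X,Y,6)),(B(425,145),(-X,Y,6)),(B(748,172),(X,-Y,6))],[560,-100,-.65])
print("plate",q.round(3),r.round(1))
c,n=np.cos(q[2]),np.sin(q[2]);R=np.array([[c,-n],[n,c]])
loc=lambda w:(R.T@(w[:2]-q[:2])).round(1)
print("tallNN",loc(np.array([603.8,-21.7])),"low",loc(np.array([498.2,-159.6])))
print("cam corners etc")
for nm,o,z in [("tall top front-in S",A(66,60),46),("cam@tall S",A(153,50),28),("lobe S",A(134,130),28),("cam@low S",A(195,221),28),("cam back low S",A(297,205),28),("cam back tall S",A(243,40),28),
 ("cam@tall T",B(502,80),28),("lobe T",B(545,165),28),("cam@low T",B(664,215),28),("cam back low T",B(712,163),28),("cam back tall T",B(548,28),28),("low inner back T",B(685,203),28),("low inner front T",B(634,272),28)]:
    w=onz(o[0],o[1],z);print(nm,w[:2].round(1),loc(w))
W=28
q2,r=fit([(C(75,422),(-W,W,48)),(C(200,388),(W,W,48)),(C(255,487),(W,-W,48)),(C(130,523),(-W,-W,48)),(D(573,352),(W,W,48)),(D(700,435),(W,-W,48)),(D(618,563),(-W,-W,48)),(D(488,480),(-W,W,48))],[430,-395,-.6])
print("stand",q2.round(3),r.round(1))
x,e=tri([ray(*C(177,342)),ray(*D(613,437))]);print("button",x,e)
# handle yaw by silhouette
best=[]
for yaw in np.arange(0,np.pi/2,.05):
  best.append([yaw])
  for p in(s,t):
    g=p["pixels"].astype(int).max(2);u=8;r0,c0=proj(p,[*x[:2],80]);r0,c0=int(r0)-25,int(c0)-25
    m=(cv2.resize(g[r0:r0+50,c0:c0+50].astype(np.uint8),None,fx=u,fy=u,interpolation=cv2.INTER_CUBIC)<75)
    k,l=cv2.connectedComponents(m.astype(np.uint8));bb=max(0,0)
    P=[]
    for a in range(4):
      for z in(53,111):
        th=yaw+np.pi/4+a*np.pi/2;rc=proj(p,[x[0]+11.3*np.cos(th),x[1]+11.3*np.sin(th),z]);P.append([(rc[1]-c0+.5)*u,(rc[0]-r0+.5)*u])
    h=cv2.convexHull(np.array(P,np.float32)).astype(int);im=np.zeros(m.shape,np.uint8);cv2.fillConvexPoly(im,h,1)
    B_=[((np.roll(im,(dy,dx),(0,1))&m).sum()/(np.roll(im,(dy,dx),(0,1))|m).sum()) for dy in range(-16,17,4) for dx in range(-16,17,4)]
    best[-1].append(round(max(B_),3))
print(np.round(best,3).tolist())
E
python3 fit.py
```

```text
plate [ 556.816 -100.744   -0.657] [-0.6 -1.1 -0.1  0.6  0.3 -0.8  0.   0.7 -0.2 -0.4 -0.4  0.8]
tallNN [-11.1  91.3] low [-10.4 -82.4]
cam corners etc
tall top front-in S [555.8 -13.5] [-54.1  68.4]
cam@tall S [616.3 -37.7] [ 8.5 86.3]
lobe S [542.3 -81.4] [-23.3   6.5]
cam@low S [ 496.9 -166.6] [ -7.1 -88.7]
cam back low S [ 545.4 -208.8] [ 57.  -92.5]
cam back tall S [661.6 -80.9] [70.9 79.8]
cam@tall T [619.5 -32.7] [ 8.  92.1]
lobe T [546.9 -68.4] [-27.6  19.6]
cam@low T [ 503.2 -166. ] [ -2.6 -84.4]
cam back low T [ 545.9 -206. ] [ 55.7 -90. ]
cam back tall T [663.3 -70.9] [66.  88.7]
low inner back T [ 512.8 -183.3] [ 15.7 -92.2]
low inner front T [ 456.4 -141. ] [-54.9 -93.2]
stand [ 425.339 -394.69    -0.607] [-0.5 -0.2 -0.5 -0.5 -0.3  0.4 -0.1 -0.5  0.3  0.3  0.3  0.4  0.   0.4
 -0.1  0.8]
button [ 425.36670169 -393.89831234  113.94159688] [np.float64(0.38940563869938677), np.float64(0.38940563869959766)]
[[0.0, 0.598, 0.138], [0.05, 0.605, 0.137], [0.1, 0.612, 0.137], [0.15, 0.624, 0.138], [0.2, 0.637, 0.137], [0.25, 0.652, 0.138], [0.3, 0.67, 0.139], [0.35, 0.687, 0.14], [0.4, 0.706, 0.143], [0.45, 0.711, 0.142], [0.5, 0.711, 0.143], [0.55, 0.7, 0.145], [0.6, 0.677, 0.148], [0.65, 0.659, 0.148], [0.7, 0.643, 0.149], [0.75, 0.629, 0.152], [0.8, 0.615, 0.155], [0.85, 0.605, 0.156], [0.9, 0.596, 0.157], [0.95, 0.589, 0.153], [1.0, 0.583, 0.15], [1.05, 0.576, 0.149], [1.1, 0.575, 0.148], [1.15, 0.571, 0.144], [1.2, 0.573, 0.142], [1.25, 0.568, 0.142], [1.3, 0.57, 0.141], [1.35, 0.572, 0.14], [1.4, 0.574, 0.138], [1.45, 0.58, 0.139], [1.5, 0.586, 0.138], [1.55, 0.592, 0.138]]
```

```bash
python3 - <<'E'
from h import *
s=eyes.read_camera("scene");t=eyes.read_camera("top")
x=[425.4,-394.2]
g=s["pixels"].astype(float).max(2)
for z in (70,80,90,100):
    r0,c0=proj(s,[*x,z]);r=int(round(r0));row=g[r,int(c0)-14:int(c0)+15]
    print(z,round(r0,1),round(c0,1),row.astype(int).tolist())
    o=[]
    for yaw in np.arange(0,1.57,.2):
        cs=[proj(s,[x[0]+11.3*np.cos(yaw+.785+a*1.571),x[1]+11.3*np.sin(yaw+.785+a*1.571),z])[1] for a in range(4)];o.append(round(max(cs)-min(cs),1))
    print(o)
f=lambda p,z,w:(lambda rc:cv2.resize(p["pixels"][int(rc[0])-w:int(rc[0])+w,int(rc[1])-w:int(rc[1])+w,::-1],(400,400),interpolation=cv2.INTER_CUBIC))(proj(p,[*x,z]))
im=np.hstack([f(s,85,20),f(t,85,12)]).astype(float)
cv2.imwrite("pics/d.png",(255*(im/255)**.45).astype(np.uint8))
E
```

```text
70 276.7 383.5 [249, 249, 250, 250, 249, 248, 249, 252, 251, 174, 66, 16, 17, 17, 21, 15, 19, 21, 15, 42, 148, 245, 253, 251, 251, 252, 245, 195, 140]
[np.float64(13.8), np.float64(12.8), np.float64(11.4), np.float64(10.6), np.float64(12.2), np.float64(13.4), np.float64(14.1), np.float64(14.2)]
80 272.6 384.0 [141, 142, 145, 151, 158, 173, 193, 216, 219, 163, 84, 28, 17, 22, 17, 18, 18, 18, 15, 20, 95, 203, 250, 251, 229, 169, 142, 137, 135]
[np.float64(13.9), np.float64(13.0), np.float64(11.5), np.float64(10.7), np.float64(12.4), np.float64(13.5), np.float64(14.2), np.float64(14.3)]
90 268.5 384.5 [149, 151, 146, 142, 136, 135, 137, 141, 133, 81, 29, 20, 16, 19, 17, 15, 19, 20, 19, 22, 62, 116, 133, 133, 130, 130, 129, 128, 126]
[np.float64(14.0), np.float64(13.1), np.float64(11.6), np.float64(10.8), np.float64(12.5), np.float64(13.7), np.float64(14.3), np.float64(14.4)]
100 264.2 385.0 [130, 136, 143, 139, 141, 142, 145, 141, 108, 56, 24, 22, 26, 26, 29, 33, 29, 25, 23, 42, 87, 125, 132, 131, 131, 128, 127, 129, 128]
[np.float64(14.1), np.float64(13.2), np.float64(11.7), np.float64(10.9), np.float64(12.6), np.float64(13.8), np.float64(14.5), np.float64(14.5)]
```

View pics/d.png

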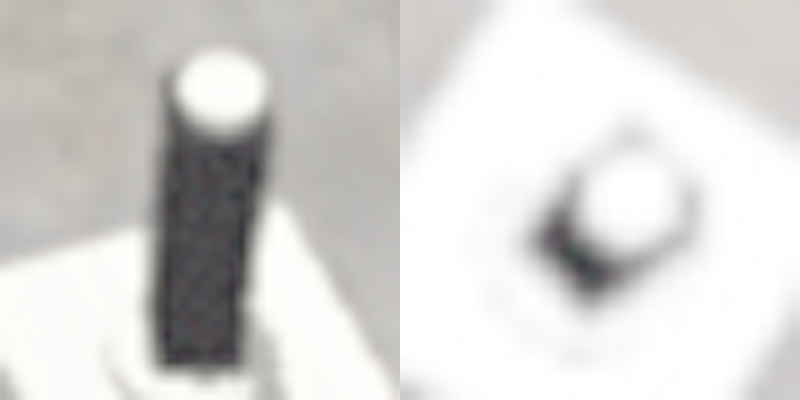

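The left crop shows the handle almost flat-on to the scene camera, about 10.7 px wide. The right crop shows its faces turned about 25° from the stand's. Together they give a handle yaw of about 0.53 rad. Next I'll plan the approach rows.

```bash
cat > plan.py <<'E'
import numpy as np,json
def rows(p0,y0,way,claw,N=10):
    """way: list of (x,y,z,yaw), spread evenly by length over N rows; errors of rounding carried on"""
    P=np.array([[*p0,y0]]+way,float);L=np.r_[0,np.cumsum(np.linalg.norm(np.diff(P[:,:3],axis=0),axis=1)+1e-6)]
    u=np.linspace(0,L[-1],N+1)[1:];T=np.array([[np.interp(v,L,P[:,k]) for k in range(4)] for v in u])
    p=P[0,:3].copy();y=y0;out=[]
    for t in T:
        c,s=np.cos(y),np.sin(y);R=np.array([[c,s,0],[s,-c,0],[0,0,-1]])
        d=np.round(R.T@(t[:3]-p)/60,2);a=round(-np.degrees(t[3]-y)/5,2)
        p=p+R@d*60;y-=np.radians(a*5);out.append([d.tolist(),a,claw])
    for k in range(0,N,10):print(json.dumps(out[k:k+10]).replace(" ",""))
E
python3 -c "
from plan import *
rows([280.7,558.4,214.7],2.676,[(560,150,200,1.6),(560,-150,200,1.0),(425,-394,190,.53)],-1,30)"
```

```text
[[[-0.52,-0.29,0.02],0.89,-1],[[-0.54,-0.25,0.02],0.89,-1],[[-0.56,-0.2,0.01],0.9,-1],[[-0.58,-0.16,0.02],0.89,-1],[[-0.58,-0.11,0.02],0.89,-1],[[-0.6,-0.07,0.02],0.89,-1],[[-0.59,-0.03,0.01],0.89,-1],[[-0.6,0.03,0.02],0.89,-1],[[-0.59,0.07,0.02],0.9,-1],[[-0.59,0.11,0.02],0.89,-1]]
[[[-0.57,0.16,0.01],0.89,-1],[[-0.56,0.21,0.02],0.89,-1],[[-0.54,0.25,0.02],0.89,-1],[[-0.54,0.23,0.02],0.88,-1],[[-0.6,-0.02,-0.0],0.82,-1],[[-0.59,0.04,-0.0],0.82,-1],[[-0.59,0.07,-0.0],0.82,-1],[[-0.59,0.12,-0.0],0.82,-1],[[-0.57,0.16,-0.0],0.83,-1],[[-0.57,0.2,-0.0],0.82,-1]]
[[[-0.54,0.24,-0.0],0.82,-1],[[-0.53,0.28,-0.0],0.82,-1],[[-0.58,0.08,0.01],0.71,-1],[[-0.59,0.07,0.02],0.7,-1],[[-0.59,0.1,0.02],0.69,-1],[[-0.58,0.14,0.03],0.69,-1],[[-0.57,0.18,0.02],0.69,-1],[[-0.56,0.2,0.02],0.69,-1],[[-0.54,0.24,0.02],0.69,-1],[[-0.53,0.28,0.02],0.69,-1]]
```

```bash
python3 -m inch '[[[-0.52,-0.29,0.02],0.89,-1],[[-0.54,-0.25,0.02],0.89,-1],[[-0.56,-0.2,0.01],0.9,-1],[[-0.58,-0.16,0.02],0.89,-1],[[-0.58,-0.11,0.02],0.89,-1],[[-0.6,-0.07,0.02],0.89,-1],[[-0.59,-0.03,0.01],0.89,-1],[[-0.6,0.03,0.02],0.89,-1],[[-0.59,0.07,0.02],0.9,-1],[[-0.59,0.11,0.02],0.89,-1]]'
python3 -m inch '[[[-0.57,0.16,0.01],0.89,-1],[[-0.56,0.21,0.02],0.89,-1],[[-0.54,0.25,0.02],0.89,-1],[[-0.54,0.23,0.02],0.88,-1],[[-0.6,-0.02,0],0.82,-1],[[-0.59,0.04,0],0.82,-1],[[-0.59,0.07,0],0.82,-1],[[-0.59,0.12,0],0.82,-1],[[-0.57,0.16,0],0.83,-1],[[-0.57,0.2,0],0.82,-1]]'
```

```text
t: 2.65
eef_pos: [483.2, 261.8, 203.9]
tcp_rot: [3.141, -0.0, 1.895]
ft_force: [0.2, -0.1, -0.3]
opening: 0.998
grip_force: 0.0
t: 3.9
eef_pos: [559.8, -72.5, 199.7]
tcp_rot: [3.141, -0.0, 1.155]
ft_force: [1.2, 0.6, -1.0]
opening: 1.001
grip_force: 0.0
```

```bash
python3 -m inch '[[[-0.54,0.24,0],0.82,-1],[[-0.53,0.28,0],0.82,-1],[[-0.58,0.08,0.01],0.71,-1],[[-0.59,0.07,0.02],0.7,-1],[[-0.59,0.1,0.02],0.69,-1],[[-0.58,0.14,0.03],0.69,-1],[[-0.57,0.18,0.02],0.69,-1],[[-0.56,0.2,0.02],0.69,-1],[[-0.54,0.24,0.02],0.69,-1],[[-0.53,0.28,0.02],0.69,-1]]'
python3 -c "
from h import env
s=env.state();print(s['eef_pos'],s['tcp_rot'],s['qvel'])"
```

```text
t: 5.15
eef_pos: [424.4, -395.1, 190.1]
tcp_rot: [3.141, -0.0, 0.528]
ft_force: [-0.2, -0.3, -0.5]
opening: 1.001
grip_force: 0.0
[ 424.43214416 -395.14144378  190.06895576] [ 3.14139905e+00 -1.40482508e-04  5.27935739e-01] [-0.47261829  0.099761   -0.14804231 -0.00193301  0.04498585  0.00631302]
```

```bash
python3 -m inch '[[[0,0,0],0,-1],[[0,0,0.4],0,-1],[[0,0,0.5],0,-1],[[0,0,0.5],0,-1],[[0,0,0.4],0,-1],[[0,0,0.25],0,-1],[[0,0,0.12],0,-1],[[0,0,0],0,-1],[[0,0,0],0,-1],[[0,0,0],0,-1]]'
python3 - <<'E'
from h import *
s=eyes.read_camera("scene");t=eyes.read_camera("top")
st=env.state();print(np.round(st['eef_pos'],2),st['tcp_rot'],st['ft_force'])
f=lambda p,w:(lambda rc:cv2.resize(p["pixels"][int(rc[0])-w:int(rc[0])+w,int(rc[1])-w:int(rc[1])+w,::-1],(400,400),interpolation=cv2.INTER_CUBIC))(proj(p,[425,-394,80]))
cv2.imwrite("pics/e.png",np.hstack([f(s,40),f(t,30)]))
E
```

```text
t: 6.4
eef_pos: [425.3, -394.3, 60.5]
tcp_rot: [3.141, -0.0, 0.53]
ft_force: [0.3, 1.0, 0.3]
opening: 0.997
grip_force: 0.0
[ 425.13 -394.24   60.21] [ 3.14099780e+00 -1.92627704e-04  5.29895141e-01] [ 0.01455264  0.14235955 -0.37045071]
```

View pics/e.png

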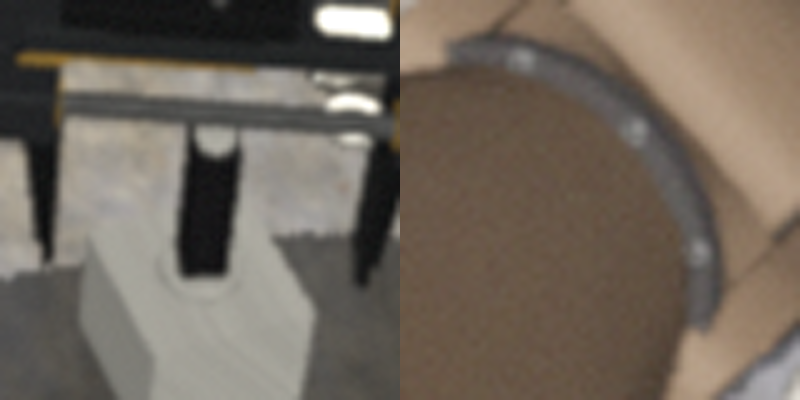

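The scene crop shows the fingers straddling the handle, which sits at col 208 midway between them. Closing now.

```bash
python3 -m inch '[[[0,0,0],0,1],[[0,0,0],0,1],[[0,0,0],0,1],[[0,0,0],0,1],[[0,0,0],0,1],[[0,0,0],0,1],[[0,0,0],0,1],[[0,0,0],0,1],[[0,0,0],0,1],[[0,0,0],0,1]]'
```

```text
t: 7.75
eef_pos: [425.0, -394.1, 59.8]
tcp_rot: [-3.141, -0.0, 0.53]
ft_force: [-0.1, 0.8, -0.3]
opening: 0.178
grip_force: 30.0
```

```bash
python3 -c "
from plan import *
rows([425,-394.1,135],.53,[(585.8,-27.1,135,.914)],1,10)"
python3 -m inch '[[[0,0,-0.05],0,1],[[0,0,-0.1],0,1],[[0,0,-0.15],0,1],[[0,0,-0.2],0,1],[[0,0,-0.2],0,1],[[0,0,-0.2],0,1],[[0,0,-0.2],0,1],[[0,0,-0.15],0,1],[[0,0,0],0,1],[[0,0,0],0,1]]'
```

```text
[[[0.54,-0.39,0.0],-0.44,1],[[0.56,-0.37,0.0],-0.44,1],[[0.56,-0.35,0.0],-0.44,1],[[0.59,-0.33,0.0],-0.44,1],[[0.59,-0.31,0.0],-0.44,1],[[0.61,-0.28,0.0],-0.44,1],[[0.61,-0.26,0.0],-0.44,1],[[0.63,-0.23,0.0],-0.44,1],[[0.63,-0.21,0.0],-0.44,1],[[0.64,-0.19,0.0],-0.44,1]]
t: 9.0
eef_pos: [424.9, -394.0, 134.5]
tcp_rot: [-3.141, 0.0, 0.53]
ft_force: [-0.2, 0.7, -1.6]
opening: 0.179
grip_force: 30.0
```

```bash
python3 -m inch '[[[0.15,-0.1,0],-0.12,1],[[0.3,-0.22,0],-0.24,1],[[0.37,-0.25,0],-0.3,1],[[0.37,-0.24,0],-0.29,1],[[0.38,-0.23,0],-0.3,1],[[0.38,-0.23,0],-0.29,1],[[0.39,-0.22,0],-0.29,1],[[0.39,-0.21,0],-0.29,1],[[0.4,-0.2,0],-0.3,1],[[0.4,-0.19,0],-0.29,1]]'
python3 -c "
from plan import *;from h import env
s=env.state();print(s['eef_pos'],s['tcp_rot'])
rows([513.5,-201,134.5],.767,[(585.8,-27.1,134.5,.914)],1,10)"
```

```text
t: 10.25
eef_pos: [521.3, -164.7, 134.7]
tcp_rot: [-3.141, -0.0, 0.769]
ft_force: [0.5, -0.1, -1.2]
opening: 0.182
grip_force: 30.0
[ 521.31679449 -164.7146204   134.74029741] [-3.14121246e+00 -7.87615456e-05  7.68976128e-01]
[[[0.29,-0.13,0.0],-0.17,1],[[0.29,-0.12,0.0],-0.17,1],[[0.29,-0.11,0.0],-0.17,1],[[0.29,-0.11,0.0],-0.16,1],[[0.3,-0.11,0.0],-0.17,1],[[0.29,-0.11,0.0],-0.17,1],[[0.3,-0.1,0.0],-0.17,1],[[0.3,-0.09,0.0],-0.17,1],[[0.3,-0.09,0.0],-0.17,1],[[0.3,-0.09,0.0],-0.16,1]]
```

```bash
python3 -m inch '[[[0.36,-0.14,0],-0.3,1],[[0.35,-0.13,0],-0.3,1],[[0.35,-0.12,0],-0.3,1],[[0.34,-0.1,0],-0.25,1],[[0.32,-0.08,0],-0.2,1],[[0.28,-0.06,0],-0.15,1],[[0.2,-0.04,0],-0.1,1],[[0.12,-0.03,0],-0.06,1],[[0,0,0],0,1],[[0,0,0],0,1]]'
cat > loc.py <<'E'
from h import *
q=[556.8,-100.7,-.657];c,n=np.cos(q[2]),np.sin(q[2]);R=np.array([[c,-n],[n,c]])
s=env.state();f=R.T@s['ft_force'][:2]
print("t %.2f local x %.2f y %.2f z %.1f yaw %.3f  F x %.1f y %.1f z %.1f"%(s['t'],*(R.T@(s['eef_pos'][:2]-q[:2])),s['eef_pos'][2],s['tcp_rot'][2],*f,s['ft_force'][2]),"M",(R.T@s['moment'][:2]).round(2),"grip %.2f %.4f"%(s['grip_force'],s['opening']))
E
python3 loc.py
python3 - <<'E'
from h import *
s=eyes.read_camera("scene")
rc=proj(s,[570,-60,60]);r,c=int(rc[0]),int(rc[1])
cv2.imwrite("pics/f.png",cv2.resize(s["pixels"][max(0,r-75):r+75,c-100:c+100,::-1],(800,600),interpolation=cv2.INTER_CUBIC))
for n in("stylus_ball","stylus"):
  for k in eyes.spot_point(n,s)[:1]: print(n,k)
st=env.state()['eef_pos'];print(proj(s,[st[0],st[1],st[2]-51.8]),proj(s,[st[0],st[1],st[2]-57.8]),(r-75,c-100))
E
```

```text
t: 11.5
eef_pos: [583.3, -35.8, 134.8]
tcp_rot: [-3.141, 0.0, 0.911]
ft_force: [-0.2, 0.1, -0.8]
opening: 0.179
grip_force: 30.0
t 11.50 local x -18.67 y 67.53 z 134.8 yaw 0.911  F x -0.2 y -0.1 z -0.8 M [-0.09  0.01] grip 30.00 0.1789
stylus_ball {'centre': [146.4, 271.5], 'score': 0.63}
stylus {'centre': [148.6, 274.0], 'score': 0.6}
(np.float64(145.48376200446842), np.float64(273.3861994894788)) (np.float64(147.9081400239279), np.float64(273.5839168951357)) (87, 179)
```

View pics/f.png

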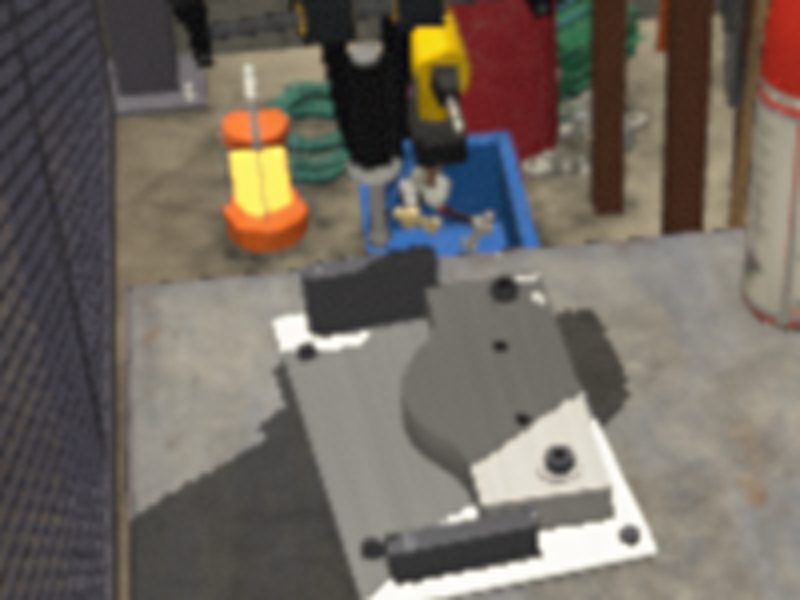

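The stylus hangs upright with its ball at about (145, 272), above open plate next to the tall stop. Lowering.

```bash
python3 -m inch '[[[0,0,0],0,1],[[0,0,0.1],0,1],[[0,0,0.2],0,1],[[0,0,0.25],0,1],[[0,0,0.25],0,1],[[0,0,0.18],0,1],[[0,0,0.12],0,1],[[0,0,0],0,1],[[0,0,0],0,1],[[0,0,0],0,1]]'; python3 loc.py
python3 -m inch '[[[0.05,0,0],0,1],[[0.05,0,0],0,1],[[0.04,0,0],0,1],[[0.04,0,0],0,1],[[0.03,0,0],0,1],[[0.03,0,0],0,1],[[0.01,0,0],0,1],[[0.01,0,0],0,1],[[0,0,0],0,1],[[0,0,0],0,1]]'; python3 loc.py
```

```text
t: 12.9
eef_pos: [583.7, -35.5, 69.3]
tcp_rot: [3.141, -0.0, 0.911]
ft_force: [0.0, 0.4, -1.9]
opening: 0.177
grip_force: 30.0
t 12.90 local x -18.58 y 68.05 z 69.3 yaw 0.911  F x -0.2 y 0.3 z -1.9 M [-0.19  0.06] grip 30.00 0.1769
t: 14.15
eef_pos: [593.0, -23.2, 68.8]
tcp_rot: [-3.142, -0.0, 0.911]
ft_force: [0.3, -0.8, -1.2]
opening: 0.174
grip_force: 30.0
t 14.15 local x -18.70 y 83.49 z 68.8 yaw 0.911  F x 0.7 y -0.4 z -1.2 M [-0.17  0.05] grip 30.00 0.1740
```

```bash
python3 -m inch '[[[0.01,0,0],0,1],[[0.01,0,0],0,1],[[0,0,0],0,1],[[0,0,0],0,1],[[0,0,0],0,1],[[0,0,0],0,1],[[0,0,0],0,1],[[0,0,0],0,1],[[0,0,0],0,1],[[0,0,0],0,1]]'>/dev/null; python3 loc.py
python3 -m inch '[[[0.01,0,0],0,1],[[0.01,0,0],0,1],[[0.01,0,0],0,1],[[0,0,0],0,1],[[0,0,0],0,1],[[0,0,0],0,1],[[0,0,0],0,1],[[0,0,0],0,1],[[0,0,0],0,1],[[0,0,0],0,1]]'>/dev/null; python3 loc.py
```

```text
t 15.40 local x -18.70 y 84.72 z 68.8 yaw 0.911  F x -0.3 y -0.4 z -1.4 M [-0.15  0.06] grip 30.00 0.1788
t 16.65 local x -18.71 y 86.53 z 68.8 yaw 0.911  F x -0.1 y -0.8 z -1.2 M [-0.17  0.02] grip 30.00 0.1751
```

```bash
python3 -m inch '[[[0,0.03,0],0,1],[[0.01,0.04,0],0,1],[[0.01,0.04,0],0,1],[[0.01,0.04,0],0,1],[[0,0.03,0],0,1],[[0,0.02,0],0,1],[[0,0.01,0],0,1],[[0,0,0],0,1],[[0,0,0],0,1],[[0,0,0],0,1]]'>/dev/null; python3 loc.py
```

```text
t 17.90 local x -6.52 y 87.75 z 68.5 yaw 0.911  F x -1.7 y -3.6 z -1.4 M [-1.24  0.62] grip 30.00 0.1694
```

```bash
python3 -m inch '[[[-0.005,0.02,0],0,1],[[0,0.02,0],0,1],[[0,0.02,0],0,1],[[0,0.01,0],0,1],[[0,0.01,0],0,1],[[0,0.01,0],0,1],[[0,0.01,0],0,1],[[0,0,0],0,1],[[0,0,0],0,1],[[0,0,0],0,1]]'>/dev/null; python3 loc.py
```

```text
t 19.15 local x -0.11 y 87.72 z 68.7 yaw 0.911  F x -2.1 y -5.0 z -1.6 M [-1.2   0.55] grip 30.00 0.1659
```

```bash
python3 -m inch '[[[0,0.01,0],0,1],[[0,0.01,0],0,1],[[0,0.01,0],0,1],[[0,0.01,0],0,1],[[0,0,0],0,1],[[0,0,0],0,1],[[0,0,0],0,1],[[0,0,0],0,1],[[0,0,0],0,1],[[0,0,0],0,1]]'>/dev/null; python3 loc.py
```

```text
t 20.40 local x 2.03 y 87.74 z 68.7 yaw 0.911  F x -3.1 y -4.7 z -1.2 M [-1.14  0.82] grip 30.00 0.1659
```

```bash
python3 -m inch '[[[-0.008,0,0],0,1],[[0,0.01,0],0,1],[[0,0.005,0],0,1],[[0,0,0],0,1],[[0,0,0],0,1],[[0,0,0],0,1],[[0,0,0],0,1],[[0,0,0],0,1],[[0,0,0],0,1],[[0,0,0],0,1]]'>/dev/null; python3 loc.py
```

```text
t 21.65 local x 2.56 y 87.60 z 68.7 yaw 0.911  F x -5.3 y -1.9 z -0.2 M [-0.54  1.49] grip 30.00 0.1669
```

```bash
python3 - <<'E'
from h import *
q=[556.8,-100.7,-.657];c,n=np.cos(q[2]),np.sin(q[2])
out=[]
for nm,f in(("scene","s"),("top","t")):
    p=eyes.read_camera(nm);im=cv2.imread(f"pics/{f}.png")
    xs=np.arange(-60,40,.25);ys=np.arange(100,-100,-.25)   # rows: x upward ; cols: y 100 -> -100
    X,Y=np.meshgrid(xs[::-1],ys,indexing='ij')
    W=np.stack([q[0]+c*X-n*Y,q[1]+n*X+c*Y,0*X+28],-1)
    E=np.array(p["extrinsics"]);Q=W@E[:3,:3].T+E[:3,3]
    u=p["fx"]*Q[...,0]/Q[...,2]+p["cx"];v=p["fy"]*Q[...,1]/Q[...,2]+p["cy"]
    w=cv2.remap(im,u.astype(np.float32),v.astype(np.float32),cv2.INTER_CUBIC);np.save(f"w_{f}.npy",w);out.append(w[50:350])
im=np.vstack(out)
for k in range(0,800,40):cv2.line(im,(k,0),(k,4 if k%200 else 12),(0,0,255),1)
for b in(0,300):
  for x in(20,10,0,-10,-20,-30,-40): r=b+int((40-x)*4)-50; cv2.line(im,(0,r),(8,r),(0,0,255),1)
cv2.imwrite("pics/g.png",im)
E
```

```text
(no output)
```

View pics/g.png

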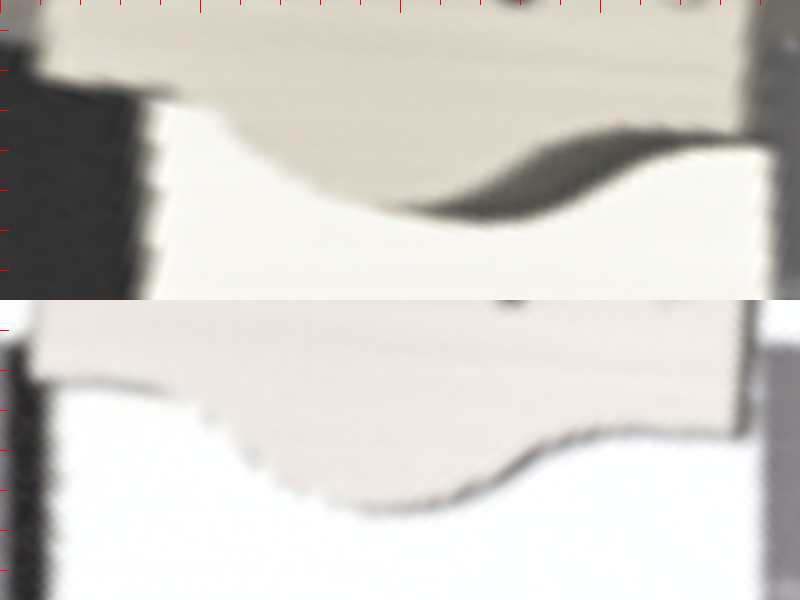

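The rectified views agree. The edge runs from x≈+8 at the tall stop, hollows, peaks at x≈-25 near y≈2, hollows again, and ends at x≈-6 at the low stop. That gives a feed-forward profile, and the measured force will correct it.

```bash
cat > trace.py <<'E'
import sys,json
from h import *
from scipy.interpolate import make_smoothing_spline
q=[556.8,-100.7,-.657];c,n=np.cos(q[2]),np.sin(q[2]);R=np.array([[c,-n],[n,c]])
ds=float(sys.argv[1]);Fd=float(sys.argv[2]);DY=float(sys.argv[3]);K=8.;yend=float(sys.argv[4]) if len(sys.argv)>4 else -200
pts=np.array([(100,8.6),(90,8.1),(75,7.2),(62.5,5.2),(52.5,1.5),(45,-4.5),(37.5,-11.5),(30,-17.8),(20,-21.8),(17.5,-22.8),(2.5,-25),(-10,-22.5),(-22.5,-17.8),(-30,-12.6),(-40,-7.8),(-50,-5.3),(-60,-4.6),(-75,-5.3),(-86,-6),(-96,-6.6)])
o=np.argsort(pts[:,0]);g=make_smoothing_spline(pts[o,0],pts[o,1],lam=20)
Y=np.linspace(98,-98,3000);m=g(Y,1);nr=np.stack([np.ones_like(m),-m],1)/np.hypot(1,m)[:,None]  # inward (press) normal
B=np.stack([g(Y),Y+DY],1)-6*nr
S=np.r_[0,np.cumsum(np.linalg.norm(np.diff(B,axis=0),axis=1))]
s=env.state();A=R.T@(s['eef_pos'][:2]-q[:2]);F=R.T@s['ft_force'][:2];a=s['tcp_rot'][2]-q[2]
i=np.argmin(np.linalg.norm(B-A,axis=1));e=(A-B[i])@nr[i];cmd=A-F/K;N=-(F@nr[i])
print("t %.2f A %.2f %.2f z %.1f  N %.1f T %.1f Fz %.1f  e %.2f slope %.2f a %.2f grip %.3f"%(s['t'],*A,s['eef_pos'][2],N,F@[nr[i,1],-nr[i,0]],s['ft_force'][2],e,m[i],a,s['opening']))
out=[];p=cmd.copy()
for k in range(1,10):
    j=min(np.searchsorted(S,S[i]+ds*k),len(S)-1)
    while B[j,1]<yend:j-=1
    t=B[j]+nr[j]*(e+Fd/K)
    # shed the press error gently over the first rows
    t=t+nr[j]*max(0,1-k/3)*((cmd-A)@nr[i]-Fd/K)
    T=np.array([[np.cos(a),np.sin(a)],[np.sin(a),-np.cos(a)]])
    d=np.round(T@(t-p)/60,3);w=np.arctan2(1,m[j]);tr=round(float(np.clip(-np.degrees(w-a)/5,-.8,.8)),1)
    p=p+T.T@d*60;a-=np.radians(tr*5);out.append([[*d.tolist(),0],tr,1])
out.append([[0,0,0],0,1]);print(json.dumps(out).replace(" ",""))
E
python3 trace.py 1.2 4 2
```

```text
t 21.75 A 2.55 87.59 z 68.7  N 5.6 T 1.4 Fz -1.4  e 0.65 slope 0.05 a 1.57 grip 0.167
[[[-0.024,-0.002,0],0.6,1],[[-0.02,-0.001,0],-0.0,1],[[-0.019,-0.001,0],0.0,1],[[-0.021,-0.001,0],0.1,1],[[-0.02,0.0,0],0.1,1],[[-0.02,0.0,0],0.0,1],[[-0.02,0.0,0],0.1,1],[[-0.021,0.0,0],0.1,1],[[-0.02,0.0,0],0.1,1],[[0,0,0],0,1]]
```

```bash
python3 -m inch '[[[-0.024,-0.002,0],0.6,1],[[-0.02,-0.001,0],0,1],[[-0.019,-0.001,0],0,1],[[-0.021,-0.001,0],0.1,1],[[-0.02,0,0],0.1,1],[[-0.02,0,0],0,1],[[-0.02,0,0],0.1,1],[[-0.021,0,0],0.1,1],[[-0.02,0,0],0.1,1],[[0,0,0],0,1]]'>/dev/null;python3 trace.py 1.2 4 2
```

```text
t 23.00 A 1.93 77.44 z 69.0  N 6.7 T -3.0 Fz -1.6  e 0.70 slope 0.09 a 1.47 grip 0.166
[[[-0.015,-0.002,0],0.0,1],[[-0.02,-0.002,0],0.1,1],[[-0.02,-0.002,0],0.2,1],[[-0.02,0.0,0],0.1,1],[[-0.021,-0.0,0],0.2,1],[[-0.021,-0.0,0],0.2,1],[[-0.02,-0.0,0],0.2,1],[[-0.02,-0.001,0],0.2,1],[[-0.021,0.0,0],0.2,1],[[0,0,0],0,1]]
```

```bash
python3 -m inch '[[[-0.015,-0.002,0],0,1],[[-0.02,-0.002,0],0.1,1],[[-0.02,-0.002,0],0.2,1],[[-0.02,0,0],0.1,1],[[-0.021,0,0],0.2,1],[[-0.021,0,0],0.2,1],[[-0.02,0,0],0.2,1],[[-0.02,-0.001,0],0.2,1],[[-0.021,0,0],0.2,1],[[0,0,0],0,1]]'>/dev/null;python3 trace.py 1.2 4 2
```

```text
t 24.25 A 0.50 66.63 z 69.0  N 4.4 T -1.7 Fz -0.7  e 0.88 slope 0.22 a 1.35 grip 0.168
[[[-0.018,-0.0,0],0.2,1],[[-0.02,-0.001,0],0.3,1],[[-0.021,-0.001,0],0.4,1],[[-0.021,-0.0,0],0.5,1],[[-0.021,-0.001,0],0.5,1],[[-0.022,-0.0,0],0.5,1],[[-0.02,-0.001,0],0.6,1],[[-0.022,-0.0,0],0.6,1],[[-0.021,-0.001,0],0.6,1],[[0,0,0],0,1]]
```

```bash
python3 trace.py 0.9 5 1
```

```text
t 24.25 A 0.50 66.63 z 69.0  N 4.3 T -1.7 Fz -0.7  e 0.67 slope 0.21 a 1.35 grip 0.168
[[[-0.012,0.001,0],-0.0,1],[[-0.016,-0.0,0],0.2,1],[[-0.015,0.0,0],0.2,1],[[-0.015,0.0,0],0.2,1],[[-0.016,-0.0,0],0.3,1],[[-0.015,-0.0,0],0.3,1],[[-0.016,-0.001,0],0.4,1],[[-0.016,0.0,0],0.4,1],[[-0.016,-0.0,0],0.4,1],[[0,0,0],0,1]]
```

e returns to 0.67 with DY=1, the same as on the straight, so I'm keeping DY=1.

```bash
python3 -m inch '[[[-0.012,0.001,0],0,1],[[-0.016,0,0],0.2,1],[[-0.015,0,0],0.2,1],[[-0.015,0,0],0.2,1],[[-0.016,0,0],0.3,1],[[-0.015,0,0],0.3,1],[[-0.016,-0.001,0],0.4,1],[[-0.016,0,0],0.4,1],[[-0.016,0,0],0.4,1],[[0,0,0],0,1]]'>/dev/null;python3 trace.py 0.9 5 1
```

```text
t 25.50 A -1.81 58.80 z 69.0  N 5.7 T -2.9 Fz -1.9  e 0.74 slope 0.45 a 1.14 grip 0.166
[[[-0.01,-0.001,0],0.4,1],[[-0.016,-0.001,0],0.5,1],[[-0.016,-0.0,0],0.4,1],[[-0.016,-0.001,0],0.4,1],[[-0.016,0.0,0],0.4,1],[[-0.015,-0.0,0],0.3,1],[[-0.016,-0.0,0],0.2,1],[[-0.015,-0.0,0],0.2,1],[[-0.016,-0.001,0],0.2,1],[[0,0,0],0,1]]
```

```bash
python3 -m inch '[[[-0.01,-0.001,0],0.4,1],[[-0.016,-0.001,0],0.5,1],[[-0.016,0,0],0.4,1],[[-0.016,-0.001,0],0.4,1],[[-0.016,0,0],0.4,1],[[-0.015,0,0],0.3,1],[[-0.016,0,0],0.2,1],[[-0.015,0,0],0.2,1],[[-0.016,-0.001,0],0.2,1],[[0,0,0],0,1]]'>/dev/null;python3 trace.py 1 5 1
```

```text
t 26.75 A -6.45 51.33 z 69.0  N 2.9 T -1.1 Fz -0.7  e 1.02 slope 0.85 a 0.88 grip 0.166
[[[-0.016,0.001,0],0.3,1],[[-0.017,0.002,0],0.1,1],[[-0.016,0.001,0],0.1,1],[[-0.018,-0.0,0],0.1,1],[[-0.017,-0.0,0],0.1,1],[[-0.016,-0.0,0],0.0,1],[[-0.016,-0.0,0],0.0,1],[[-0.018,-0.0,0],0.1,1],[[-0.017,-0.0,0],-0.0,1],[[0,0,0],0,1]]
```

```bash
python3 -m inch '[[[-0.016,0.001,0],0.3,1],[[-0.017,0.002,0],0.1,1],[[-0.016,0.001,0],0.1,1],[[-0.018,0,0],0.1,1],[[-0.017,0,0],0.1,1],[[-0.016,0,0],0,1],[[-0.016,0,0],0,1],[[-0.018,0,0],0.1,1],[[-0.017,0,0],0,1],[[0,0,0],0,1]]'>/dev/null;python3 trace.py 1 5 1
```

```text
t 28.00 A -12.73 44.51 z 68.8  N 3.6 T -2.3 Fz -1.9  e 1.00 slope 0.95 a 0.81 grip 0.168
[[[-0.013,0.001,0],-0.1,1],[[-0.015,0.001,0],-0.0,1],[[-0.017,0.001,0],-0.1,1],[[-0.017,-0.0,0],-0.0,1],[[-0.016,0.0,0],-0.1,1],[[-0.017,0.0,0],-0.1,1],[[-0.017,0.0,0],-0.2,1],[[-0.015,0.0,0],-0.1,1],[[-0.017,0.0,0],-0.2,1],[[0,0,0],0,1]]
```

```bash
python3 -m inch '[[[-0.013,0.001,0],-0.1,1],[[-0.015,0.001,0],0,1],[[-0.017,0.001,0],-0.1,1],[[-0.017,0,0],0,1],[[-0.016,0,0],-0.1,1],[[-0.017,0,0],-0.1,1],[[-0.017,0,0],-0.2,1],[[-0.015,0,0],-0.1,1],[[-0.017,0,0],-0.2,1],[[0,0,0],0,1]]'>/dev/null;python3 trace.py 1.1 5 1
```

```text
t 29.25 A -18.60 37.98 z 68.8  N 5.3 T -2.7 Fz -1.5  e 1.02 slope 0.82 a 0.89 grip 0.166
[[[-0.012,-0.0,0],-0.1,1],[[-0.018,-0.0,0],-0.3,1],[[-0.018,-0.0,0],-0.3,1],[[-0.018,0.0,0],-0.3,1],[[-0.017,0.0,0],-0.3,1],[[-0.017,0.001,0],-0.4,1],[[-0.018,-0.0,0],-0.3,1],[[-0.018,0.0,0],-0.4,1],[[-0.017,0.0,0],-0.3,1],[[0,0,0],0,1]]
```

```bash
python3 -m inch '[[[-0.012,0,0],-0.1,1],[[-0.018,0,0],-0.3,1],[[-0.018,0,0],-0.3,1],[[-0.018,0,0],-0.3,1],[[-0.017,0,0],-0.3,1],[[-0.017,0.001,0],-0.4,1],[[-0.018,0,0],-0.3,1],[[-0.018,0,0],-0.4,1],[[-0.017,0,0],-0.3,1],[[0,0,0],0,1]]'>/dev/null;python3 trace.py 1.2 5 1
```

```text
t 30.50 A -23.75 30.03 z 68.7  N 5.3 T -1.2 Fz -0.7  e 1.09 slope 0.49 a 1.12 grip 0.166
[[[-0.018,0.0,0],-0.3,1],[[-0.018,0.0,0],-0.3,1],[[-0.019,0.0,0],-0.3,1],[[-0.019,0.0,0],-0.2,1],[[-0.02,0.0,0],-0.2,1],[[-0.019,0.001,0],-0.2,1],[[-0.021,-0.0,0],-0.1,1],[[-0.02,-0.0,0],-0.1,1],[[-0.019,-0.0,0],-0.1,1],[[0,0,0],0,1]]
```

```bash
python3 -m inch '[[[-0.018,0,0],-0.3,1],[[-0.018,0,0],-0.3,1],[[-0.019,0,0],-0.3,1],[[-0.019,0,0],-0.2,1],[[-0.02,0,0],-0.2,1],[[-0.019,0.001,0],-0.2,1],[[-0.021,0,0],-0.1,1],[[-0.02,0,0],-0.1,1],[[-0.019,0,0],-0.1,1],[[0,0,0],0,1]]'>/dev/null;python3 trace.py 1.2 5 1
```

```text
t 31.75 A -27.60 20.43 z 68.6  N 5.1 T -2.7 Fz -1.1  e 0.80 slope 0.30 a 1.28 grip 0.165
[[[-0.015,0.0,0],-0.1,1],[[-0.019,0.0,0],-0.2,1],[[-0.019,0.0,0],-0.2,1],[[-0.021,0.0,0],-0.2,1],[[-0.019,0.001,0],-0.2,1],[[-0.019,-0.0,0],-0.3,1],[[-0.02,0.0,0],-0.2,1],[[-0.019,0.0,0],-0.3,1],[[-0.02,0.001,0],-0.3,1],[[0,0,0],0,1]]
```

```bash
python3 -m inch '[[[-0.015,0,0],-0.1,1],[[-0.019,0,0],-0.2,1],[[-0.019,0,0],-0.2,1],[[-0.021,0,0],-0.2,1],[[-0.019,0.001,0],-0.2,1],[[-0.019,0,0],-0.3,1],[[-0.02,0,0],-0.2,1],[[-0.019,0,0],-0.3,1],[[-0.02,0.001,0],-0.3,1],[[0,0,0],0,1]]'>/dev/null;python3 trace.py 1.2 5 1
```

```text
t 33.00 A -29.79 10.09 z 68.6  N 4.4 T -1.8 Fz -0.6  e 0.87 slope 0.12 a 1.46 grip 0.165
[[[-0.016,0.001,0],-0.2,1],[[-0.02,0.0,0],-0.4,1],[[-0.019,0.001,0],-0.3,1],[[-0.02,0.0,0],-0.3,1],[[-0.018,0.001,0],-0.3,1],[[-0.02,-0.0,0],-0.4,1],[[-0.02,0.0,0],-0.4,1],[[-0.018,0.0,0],-0.3,1],[[-0.02,0.001,0],-0.3,1],[[0,0,0],0,1]]
```

```bash
python3 -m inch '[[[-0.016,0.001,0],-0.2,1],[[-0.02,0,0],-0.4,1],[[-0.019,0.001,0],-0.3,1],[[-0.02,0,0],-0.3,1],[[-0.018,0.001,0],-0.3,1],[[-0.02,0,0],-0.4,1],[[-0.02,0,0],-0.4,1],[[-0.018,0,0],-0.3,1],[[-0.02,0.001,0],-0.3,1],[[0,0,0],0,1]]'>/dev/null;python3 trace.py 1.1 5 1
```

```text
t 34.25 A -29.82 -0.06 z 68.5  N 5.1 T -3.3 Fz -1.1  e 0.83 slope -0.13 a 1.71 grip 0.171
[[[-0.012,-0.0,0],-0.1,1],[[-0.018,0.0,0],-0.3,1],[[-0.018,0.0,0],-0.2,1],[[-0.017,0.0,0],-0.2,1],[[-0.018,0.0,0],-0.2,1],[[-0.018,0.001,0],-0.2,1],[[-0.019,-0.0,0],-0.1,1],[[-0.017,-0.0,0],-0.1,1],[[-0.018,-0.0,0],-0.1,1],[[0,0,0],0,1]]
```

```bash
python3 -m inch '[[[-0.012,0,0],-0.1,1],[[-0.018,0,0],-0.3,1],[[-0.018,0,0],-0.2,1],[[-0.017,0,0],-0.2,1],[[-0.018,0,0],-0.2,1],[[-0.018,0.001,0],-0.2,1],[[-0.019,0,0],-0.1,1],[[-0.017,0,0],-0.1,1],[[-0.018,0,0],-0.1,1],[[0,0,0],0,1]]'>/dev/null;python3 trace.py 1 5 1
```

```text
t 35.50 A -28.22 -9.37 z 68.4  N 5.1 T -2.4 Fz -1.6  e 0.48 slope -0.28 a 1.84 grip 0.169
[[[-0.013,0.0,0],-0.1,1],[[-0.016,0.0,0],-0.1,1],[[-0.016,0.0,0],-0.1,1],[[-0.017,0.0,0],-0.1,1],[[-0.017,0.0,0],-0.2,1],[[-0.016,0.0,0],-0.1,1],[[-0.016,0.001,0],-0.2,1],[[-0.017,-0.0,0],-0.2,1],[[-0.016,-0.0,0],-0.2,1],[[0,0,0],0,1]]
```

```bash
python3 -m inch '[[[-0.013,0,0],-0.1,1],[[-0.016,0,0],-0.1,1],[[-0.016,0,0],-0.1,1],[[-0.017,0,0],-0.1,1],[[-0.017,0,0],-0.2,1],[[-0.016,0,0],-0.1,1],[[-0.016,0.001,0],-0.2,1],[[-0.017,0,0],-0.2,1],[[-0.016,0,0],-0.2,1],[[0,0,0],0,1]]'>/dev/null;python3 trace.py 1 5 1
```

```text
t 36.75 A -25.44 -17.66 z 68.4  N 4.8 T -1.4 Fz -0.7  e 0.56 slope -0.39 a 1.95 grip 0.167
[[[-0.013,0.0,0],-0.1,1],[[-0.017,0.001,0],-0.3,1],[[-0.016,-0.0,0],-0.2,1],[[-0.016,-0.0,0],-0.2,1],[[-0.017,0.0,0],-0.2,1],[[-0.016,0.0,0],-0.3,1],[[-0.017,0.0,0],-0.2,1],[[-0.015,0.001,0],-0.3,1],[[-0.017,-0.0,0],-0.2,1],[[0,0,0],0,1]]
```

```bash
python3 -m inch '[[[-0.013,0,0],-0.1,1],[[-0.017,0.001,0],-0.3,1],[[-0.016,0,0],-0.2,1],[[-0.016,0,0],-0.2,1],[[-0.017,0,0],-0.2,1],[[-0.016,0,0],-0.3,1],[[-0.017,0,0],-0.2,1],[[-0.015,0.001,0],-0.3,1],[[-0.017,0,0],-0.2,1],[[0,0,0],0,1]]'>/dev/null;python3 trace.py 1 5 1
```

```text
t 38.00 A -21.40 -25.42 z 68.4  N 5.3 T -2.7 Fz -1.2  e 0.71 slope -0.62 a 2.13 grip 0.166
[[[-0.01,-0.0,0],-0.1,1],[[-0.017,-0.0,0],-0.1,1],[[-0.017,-0.0,0],-0.1,1],[[-0.016,-0.0,0],-0.0,1],[[-0.017,-0.0,0],-0.0,1],[[-0.016,-0.0,0],0.0,1],[[-0.018,-0.001,0],0.2,1],[[-0.016,0.0,0],0.2,1],[[-0.018,0.0,0],0.2,1],[[0,0,0],0,1]]
```

```bash
python3 -m inch '[[[-0.01,0,0],-0.1,1],[[-0.017,0,0],-0.1,1],[[-0.017,0,0],-0.1,1],[[-0.016,0,0],0,1],[[-0.017,0,0],0,1],[[-0.016,0,0],0,1],[[-0.018,-0.001,0],0.2,1],[[-0.016,0,0],0.2,1],[[-0.018,0,0],0.2,1],[[0,0,0],0,1]]'>/dev/null;python3 trace.py 1 5 1
```

```text
t 39.25 A -16.56 -32.75 z 68.5  N 4.9 T -0.9 Fz -1.2  e 0.82 slope -0.60 a 2.10 grip 0.168
[[[-0.015,0.0,0],0.1,1],[[-0.018,-0.0,0],0.2,1],[[-0.017,-0.0,0],0.3,1],[[-0.016,-0.0,0],0.2,1],[[-0.018,-0.001,0],0.3,1],[[-0.018,0.0,0],0.2,1],[[-0.017,0.0,0],0.3,1],[[-0.017,-0.0,0],0.2,1],[[-0.017,-0.0,0],0.3,1],[[0,0,0],0,1]]
```

```bash
python3 -m inch '[[[-0.015,0,0],0.1,1],[[-0.018,0,0],0.2,1],[[-0.017,0,0],0.3,1],[[-0.016,0,0],0.2,1],[[-0.018,-0.001,0],0.3,1],[[-0.018,0,0],0.2,1],[[-0.017,0,0],0.3,1],[[-0.017,0,0],0.2,1],[[-0.017,0,0],0.3,1],[[0,0,0],0,1]]'>/dev/null;python3 trace.py 1.2 5 1
```

```text
t 40.50 A -12.76 -40.82 z 68.4  N 5.3 T -1.9 Fz -1.8  e 0.73 slope -0.37 a 1.92 grip 0.166
[[[-0.017,-0.0,0],0.3,1],[[-0.021,-0.001,0],0.3,1],[[-0.02,-0.0,0],0.3,1],[[-0.022,-0.001,0],0.4,1],[[-0.02,0.0,0],0.3,1],[[-0.02,-0.0,0],0.3,1],[[-0.022,-0.0,0],0.2,1],[[-0.02,-0.001,0],0.3,1],[[-0.02,0.0,0],0.3,1],[[0,0,0],0,1]]
```

```bash
python3 -m inch '[[[-0.017,0,0],0.3,1],[[-0.021,-0.001,0],0.3,1],[[-0.02,0,0],0.3,1],[[-0.022,-0.001,0],0.4,1],[[-0.02,0,0],0.3,1],[[-0.02,0,0],0.3,1],[[-0.022,0,0],0.2,1],[[-0.02,-0.001,0],0.3,1],[[-0.02,0,0],0.3,1],[[0,0,0],0,1]]'>/dev/null;python3 trace.py 1.3 5 1
```

```text
t 41.75 A -10.16 -51.32 z 68.5  N 5.9 T -0.9 Fz -1.2  e 0.87 slope -0.12 a 1.68 grip 0.167
[[[-0.021,-0.001,0],0.2,1],[[-0.022,-0.001,0],0.2,1],[[-0.023,-0.001,0],0.3,1],[[-0.021,0.0,0],0.2,1],[[-0.023,0.0,0],0.2,1],[[-0.022,0.0,0],0.1,1],[[-0.021,-0.0,0],0.2,1],[[-0.022,-0.0,0],0.1,1],[[-0.022,-0.001,0],0.2,1],[[0,0,0],0,1]]
```

```bash
python3 -m inch '[[[-0.021,-0.001,0],0.2,1],[[-0.022,-0.001,0],0.2,1],[[-0.023,-0.001,0],0.3,1],[[-0.021,0,0],0.2,1],[[-0.023,0,0],0.2,1],[[-0.022,0,0],0.1,1],[[-0.021,0,0],0.2,1],[[-0.022,0,0],0.1,1],[[-0.022,-0.001,0],0.2,1],[[0,0,0],0,1]]'>/dev/null;python3 trace.py 1.2 5 1
```

```text
t 43.00 A -9.81 -62.97 z 68.6  N 5.2 T -1.5 Fz -1.7  e 0.85 slope 0.03 a 1.53 grip 0.163
[[[-0.018,-0.0,0],0.0,1],[[-0.02,-0.0,0],0.1,1],[[-0.021,-0.001,0],0.1,1],[[-0.019,0.0,0],0.1,1],[[-0.02,0.0,0],0.0,1],[[-0.021,0.0,0],0.0,1],[[-0.019,0.0,0],0.1,1],[[-0.02,0.0,0],-0.0,1],[[-0.021,0.0,0],-0.0,1],[[0,0,0],0,1]]
```

```bash
python3 -m inch '[[[-0.018,0,0],0,1],[[-0.02,0,0],0.1,1],[[-0.021,-0.001,0],0.1,1],[[-0.019,0,0],0.1,1],[[-0.02,0,0],0,1],[[-0.021,0,0],0,1],[[-0.019,0,0],0.1,1],[[-0.02,0,0],0,1],[[-0.021,0,0],0,1],[[0,0,0],0,1]]'>/dev/null;python3 trace.py 0.9 4.5 1
```

```text
t 44.25 A -10.44 -73.72 z 68.6  N 4.3 T -1.6 Fz -0.7  e 0.84 slope 0.07 a 1.50 grip 0.166
[[[-0.012,0.0,0],-0.0,1],[[-0.015,0.0,0],-0.1,1],[[-0.015,0.0,0],0.0,1],[[-0.015,0.0,0],0.0,1],[[-0.015,0.0,0],0.0,1],[[-0.015,0.0,0],0.0,1],[[-0.015,0.0,0],0.0,1],[[-0.015,0.0,0],0.0,1],[[-0.015,0.0,0],0.0,1],[[0,0,0],0,1]]
```

```bash
python3 -m inch '[[[-0.012,0,0],0,1],[[-0.015,0,0],-0.1,1],[[-0.015,0,0],0,1],[[-0.015,0,0],0,1],[[-0.015,0,0],0,1],[[-0.015,0,0],0,1],[[-0.015,0,0],0,1],[[-0.012,0,0],0,1],[[-0.01,0,0],0,1],[[0,0,0],0,1]]'>/dev/null;python3 loc.py
```

```text
t 45.50 local x -10.87 y -81.05 z 68.6 yaw 0.851  F x -4.5 y 3.4 z -1.5 M [0.41 1.15] grip 30.00 0.1659
```

```bash
python3 -m inch '[[[-0.01,0,0],0,1],[[-0.01,0,0],0,1],[[-0.01,0,0],0,1],[[-0.005,0,0],0,1],[[0,0,0],0,1],[[0,0,0],0,1],[[0,0,0],0,1],[[0,0,0],0,1],[[0,0,0],0,1],[[0,0,0],0,1]]'>/dev/null;python3 loc.py
```

```text
t 46.75 local x -10.91 y -83.06 z 68.7 yaw 0.851  F x -4.4 y 3.9 z -1.4 M [0.62 1.09] grip 30.00 0.1656
```

```bash
python3 -m inch '[[[-0.006,0,0],0,1],[[-0.006,0,0],0,1],[[-0.004,0,0],0,1],[[0,0,0],0,1],[[0,0,0],0,1],[[0,0,0],0,1],[[0,0,0],0,1],[[0,0,0],0,1],[[0,0,0],0,1],[[0,0,0],0,1]]'>/dev/null;python3 loc.py
```

```text
t 48.00 local x -10.97 y -84.07 z 68.7 yaw 0.851  F x -4.0 y 2.5 z -1.3 M [0.46 1.08] grip 30.00 0.1669
```

```bash
python3 -m inch '[[[-0.008,0,0],0,1],[[-0.008,0,0],0,1],[[-0.004,0,0],0,1],[[0,0,0],0,1],[[0,0,0],0,1],[[0,0,0],0,1],[[0,0,0],0,1],[[0,0,0],0,1]
,[[0,0,0],0,1],[[0,0,0],0,1]]'>/dev/null;python3 loc.py
```

```text
t 49.25 local x -10.94 y -84.71 z 68.7 yaw 0.850  F x -5.0 y 7.1 z -1.8 M [1.66 1.19] grip 30.00 0.1684
```

Low-stop corner reached: the force along the edge and the moment both jumped. Now I'll back off the edge and lift.

```bash
python3 -m inch '[[[0.02,-0.01,0],0,1],[[0.03,-0.06,0],0,1],[[0.03,-0.1,0],0,1],[[0,-0.08,-0.05],0,1],[[0,-0.04,-0.15],0,1],[[0,0,-0.25],0,1],[[0,0,-0.3],0,1],[[0,0,-0.25],0,1],[[0,0,-0.15],0,1],[[0,0,0],0,1]]'
python3 loc.py
python3 - <<'E'
from h import *
s=eyes.read_camera("scene");st=env.state()['eef_pos']
r,c=map(int,proj(s,[*st[:2],100]))
cv2.imwrite("pics/k.png",cv2.resize(s["pixels"][max(0,r-45):max(0,r-45)+90,c-60:c+60,::-1],(800,600),interpolation=cv2.INTER_CUBIC))
print("ball px expected",proj(s,[st[0],st[1],st[2]-51.8]),"top",proj(s,[st[0],st[1],st[2]+55]),"origin",(max(0,r-45),c-60))
b=eyes.spot_point("stylus_ball",s)[:1];print(b)
from plan import *
rows(st,env.state()['tcp_rot'][2],[(425.1,-394.1,st[2],.53)],1,10)
E
```

```text
t: 50.5
eef_pos: [486.8, -146.8, 138.5]
tcp_rot: [3.14, -0.0, 0.85]
ft_force: [1.0, -0.4, -1.8]
opening: 0.171
grip_force: 30.0
t 50.50 local x -27.27 y -79.19 z 138.5 yaw 0.850  F x 1.0 y 0.2 z -1.8 M [-0.16  0.01] grip 30.00 0.1706
ball px expected (np.float64(189.97461197498743), np.float64(285.9616961275066)) top (np.float64(141.69227121835354), np.float64(282.78366735052623)) origin (139, 225)
[{'centre': [186.9, 286.1], 'score': 0.74}]
[[[-0.38,0.2,0.0],0.37,1],[[-0.37,0.2,0.0],0.36,1],[[-0.36,0.22,0.0],0.37,1],[[-0.36,0.23,0.0],0.37,1],[[-0.35,0.24,0.0],0.36,1],[[-0.34,0.26,0.0],0.37,1],[[-0.33,0.26,0.0],0.37,1],[[-0.33,0.27,0.0],0.37,1],[[-0.31,0.29,0.0],0.36,1],[[-0.31,0.29,0.0],0.37,1]]
```

View pics/k.png

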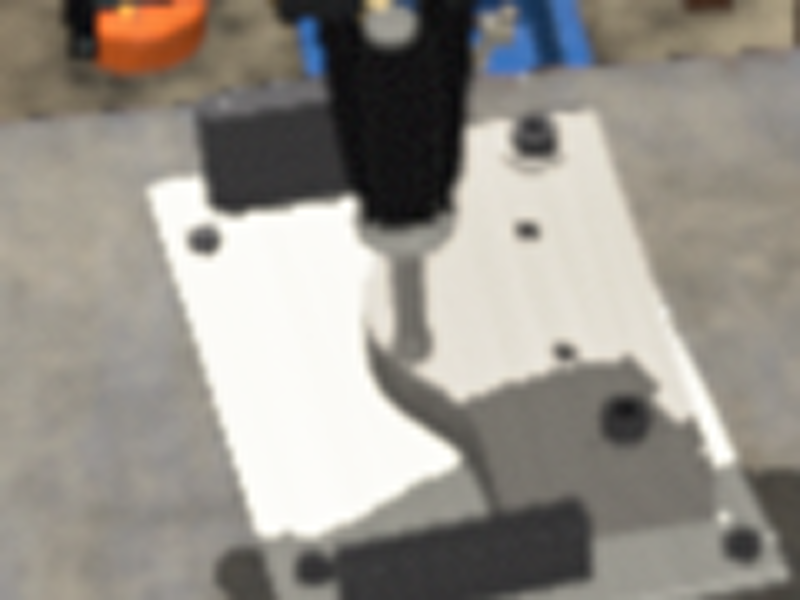

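The stylus is still upright. Its ball sits at about (190.8, 286.8) against an expected (190, 286). Returning to the stand.

```bash
python3 -m inch '[[[-0.2,0.1,0],0.37,1],[[-0.4,0.21,0],0.36,1],[[-0.44,0.26,0],0.37,1],[[-0.45,0.29,0],0.37,1],[[-0.44,0.3,0],0.36,1],[[-0.42,0.32,0],0.37,1],[[-0.4,0.32,0],0.37,1],[[-0.33,0.27,0],0.37,1],[[-0.23,0.22,0],0.36,1],[[-0.15,0.14,0],0.37,1]]'
python3 -m inch '[[[0,0,0],0,1],[[0,0,0],0,1],[[0,0,0],0,1],[[0,0,0],0,1],[[0,0,0],0,1],[[0,0,0],0,1],[[0,0,0],0,1],[[0,0,0],0,1],[[0,0,0],0,1],[[0,0,0],0,1]]'
python3 -c "
from plan import *;from h import env
s=env.state();print(s['eef_pos'],s['tcp_rot'])
rows(s['eef_pos'],s['tcp_rot'][2],[(425,-394.1,s['eef_pos'][2],.53)],1,4)"
```

```text
t: 51.85
eef_pos: [424.0, -394.6, 137.4]
tcp_rot: [-3.141, -0.0, 0.527]
ft_force: [0.1, 0.0, -1.4]
opening: 0.17
grip_force: 30.0
t: 53.1
eef_pos: [424.5, -393.6, 137.8]
tcp_rot: [-3.142, -0.0, 0.53]
ft_force: [0.6, 0.4, -1.4]
opening: 0.167
grip_force: 30.0
[ 424.51340261 -393.61815238  137.80504539] [-3.14158386e+00 -7.66779957e-05  5.29881659e-01]
[[[0.0,0.0,0.0],-0.0,1],[[0.0,0.01,0.0],-0.0,1],[[0.0,-0.0,0.0],-0.0,1],[[0.0,0.0,0.0],-0.0,1]]
```

```bash
python3 -m inch '[[[0,0.01,0.1],0,1],[[0,0,0.2],0,1],[[0,0,0.15],0,1],[[0,0,0.1],0,1],[[0,0,0.1],0,1],[[0,0,0.12],0,1],[[0,0,0.15],0,1],[[0,0,0.15],0,1],[[0,0,0.1],0,1],[[0,0,0.05],0,1]]'
python3 loc.py
```

```text
t: 54.35
eef_pos: [424.8, -394.1, 64.1]
tcp_rot: [-3.141, 0.0, 0.53]
ft_force: [0.1, -0.5, -1.4]
opening: 0.167
grip_force: 30.0
t 54.35 local x 74.63 y -312.91 z 64.1 yaw 0.530  F x 0.4 y -0.3 z -1.4 M [-0.19  0.05] grip 30.00 0.1675
```

```bash
python3 -m inch '[[[0,0,0.02],0,1],[[0,0,0.02],0,1],[[0,0,0.01],0,1],[[0,0,0.01],0,1],[[0,0,0.01],0,1],[[0,0,0],0,1],[[0,0,0],0,1],[[0,0,0],0,1],[[0,0,0],0,1],[[0,0,0],0,1]]'
```

```text
t: 55.6
eef_pos: [424.8, -394.1, 60.4]
tcp_rot: [3.142, -0.0, 0.53]
ft_force: [-1.4, 0.7, -1.4]
opening: 0.169
grip_force: 30.0
```

```bash
python3 -m inch '[[[0,0,0.01],0,1],[[0,0,0],0,1],[[0,0,0],0,1],[[0,0,0],0,1],[[0,0,0],0,-0.4],[[0,0,0],0,-0.6],[[0,0,0],0,-1],[[0,0,0],0,-1],[[0,0,0],0,-1],[[0,0,0],0,-1]]'
python3 -m inch '[[[0,0,0],0,-1],[[0,0,0],0,-1],[[0,0,-0.1],0,-1],[[0,0,-0.3],0,-1],[[0,0,-0.4],0,-1],[[0,0,-0.5],0,-1],[[0,0,-0.5],0,-1],[[0,0,-0.3],0,-1],[[0,0,-0.1],0,-1],[[0,0,0],0,-1]]'
python3 - <<'E'
from h import *
s=eyes.read_camera("scene")
cv2.imwrite("pics/z.png",s["pixels"][:,:,::-1])
E
```

```text
t: 56.85
eef_pos: [424.8, -394.1, 59.8]
tcp_rot: [-3.142, -0.0, 0.53]
ft_force: [0.1, -0.3, -1.1]
opening: 0.744
grip_force: 0.0
t: 58.1
eef_pos: [424.8, -394.1, 191.8]
tcp_rot: [3.141, -0.0, 0.53]
ft_force: [-0.2, -0.4, -0.9]
opening: 1.002
grip_force: 0.0
```

View pics/z.png

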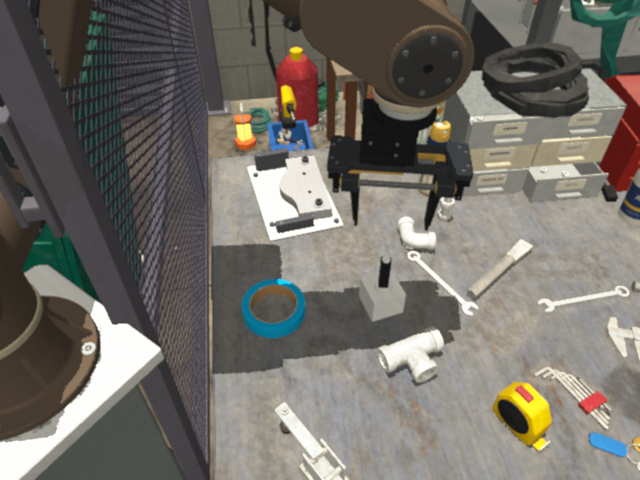

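The stylus stands in its stand at about (275, 384). The gripper is clear above it, and the other objects are where they were.

```bash
python3 -c "
from h import env
print(env.job_done())"
```

```text
the job is handed in; nothing more can be done
None
```

I ran the stylus once along the whole cam edge, from the tall-stop corner over the lobe to the low-stop corner, with a press of 3 to 7 N at every reading (forces were read about every 10 mm, not in between). I then set it back in its stand, let go, and handed the job in at about 58 s; the verdict was not shown.

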